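# Load and clamp the ratchet-jaw lunch warmer

### The arm

A 7-joint arm with a two-finger parallel gripper is mounted at the origin on the work surface. World frame = base frame: x ahead of the robot, y to its left, z up, the work surface at z = 0. Lengths are in m, angles in rad, forces in N, time in s.
With the tool pointing down it reaches from about 0.425 to 0.875 m from the base axis. Payload 4.7 kg.
Tool frame: the origin (TCP) lies midway between the tips of the shut fingers; the grasp point (between the pads) lies 19 mm behind it; z points along the fingers, y is the direction in which the jaws open and shut (so a half turn about z gives the same grasp; the last joint's range is limited). The gripper opens to 87 mm and grips with 3 to 60 N. Pads are 19 mm wide; open, the fingers measure 117 mm over their backs; the gripper's body (75 mm by 190 mm) begins 51 mm behind the grasp point.
Start: joints at [1.163, 0.321, -0.07, 1.45, 0.023, 1.371, -0.057], TCP at [0.266, -0.593, 0.223] pointing down, gripper open.
Joint ranges: [-2.86, 2.86], [-0.3, 2.09], [-1.38, 1.24], [0.06, 2.45], [-1.56, 4.7], [0.09, 2.05], [-2.69, 2.69]. Speed limits (rad/s): [2.57, 2.57, 3.14, 3.14, 3.14, 3.14, 3.14].

### API

Orientations are given as a rotation vector (axis times angle).
In Python, from bench import get_state, eyes, job gives the robot as it stands. The module is installed in compiled form; this text tells all that it offers.
- The arm moves only by the shell command python3 -m jog 'ROWS' [FORCE]. ROWS is JSON, a list that holds one entry, the list of rows, each a list of 5 numbers: the opening, from 0 (shut) to 1 (fully open), then the shift along the tool's x, y, z in units of 40 mm (1.0 is 40 mm), then the turn about the tool's z in units of 5 degrees (1.0 is 5 degrees). In form: [[[jaw, dx, dy, dz, turn], ...]]. A call has 1 to 10 rows; each row shifts and turns the commanded pose from where the row before left it, along the tool's axes as they then stand; what a row does not reach is not made up. A row lasts 1/8 s, in which the tool goes at most 62.5 mm and 10.7 degrees, less where a joint would pass 70% of its speed; a pose out of reach is approached as far as the arm can. A call is refused whole if a number of a shift passes 1 or a number of a turn 1, either way. A call with a gripper value outside its range is refused whole. The fingers move at their own pace and stop on an object; FORCE is the grip in N (left out, the last holds). Time passes only in rows, so rows that do not move let the fingers close. It gives the time, the measured TCP pose, the force and the opening at its end, in the units of the state.
- get_state(): the state, without advancing time (a new reading comes with each control period).
- eyes.get_image(name): name is "scene" or "top" or "wrist"; returns (picture, depth): 480x640x3 uint8, red, green, blue; 480x640 float32, m along the optical axis (not along the pixel's ray), 0 where there is no reading.
- eyes.camera_params(name): a dict with "camera_matrix" (3x3 intrinsics, pixels), "pose" (4x4, takes a point from camera to world coordinates); the wrist camera has in their place "mount" (4x4, takes a point from camera to tool coordinates, whose origin is the TCP and whose axes are the flange's). Camera axes: x right, y down, z forward; pixel columns grow to the right and rows downward; lengths in m; the calibration is good to about 2 mm. A picture is of the moment at which its call begins: read the wrist's pose just before it. camera_params takes no time and is no camera call.
- job.close_job(): hands the job in, once; it reports no verdict.
The state is a dict: "time": time; "joint_positions": joint angles; "qd": joint speeds; "joint_torque": joint torques, N m; "position": TCP position; "tool_rot": TCP orientation; "ft_force": force on the tool from outside, world axes, zero at the start; "torque": the same for the moment, N m; "grip_width": opening from 0.0 (shut) to 1.0 (fully open).
Only numpy, scipy, OpenCV 4.12 (cv2) and the standard library are available. Lean on these libraries where they do the work, as an engineer would, in place of code of your own. Each camera call takes 0.05 s, during which the arm holds its last target. There are 200 camera calls.

### The job

Load the lunch warmer: flip its pawl up and over, off the toothed bar, so that it stays back, draw the bar out to its stop, and stand every knobbed steel tin that is on the table upright on the warming bed, in one row between the jaw and the end plate. Then flip the pawl down onto the teeth again and push the bar in until the tins are held snugly between the jaw and the end plate. Last of all turn the selector from its off line to the mark that is the tall stud, and leave everything else on the table where it is.

Things in the scene. Friction and masses are not known exactly. Their poses are not given: they have to be found in the camera images.
- warmer: The lunch warmer, fixed: 244 mm (own x) by 405 mm (own y). Origin on the table (z = 0). In its frame: the flat aluminium bed, top 20 mm up, spans x -114 to 114 mm between rims that stand 10 mm over it, and y from the jaw to 155 mm. A spine (50 mm wide, top 20 mm up) runs at x = 0 to y = -237 mm under the bar. The black selector box (100 by 110 mm, top 35 mm up) is centred at x = -85, y = -100 mm
- plate (a point): Middle of the foot of the end plate's inner face, on the bed's top (20 mm up); the plate is steel, 12 mm thick, top 55 mm above the table. Axes as the warmer's: x along the row of tins, y into the end plate. A tin touching the plate has its centre at y = -26 mm here; the jaw comes from -y
- bar (a joint): The toothed bar's withdrawal in m = gap between jaw and end plate: 0 closed, 0.095 fully out at its stop, 0.012 to 0.036 at the start, about 0.052 with tins clamped. It slides out towards the warmer's -y, 3 N of friction, and stays put. Teeth 12 mm apart, tops 46 mm above the table. With the pawl down it can be pushed in (the pawl clicks over) but drawn out no more than about 14 mm
- grip (a point): On the axis of the bar's upright black grip post, a round pin of 18 mm diameter at the bar's outer end; this point is 98 mm above the table, the post's top 104 mm, and the post stands clear from 46 mm up. It moves with the bar
- jaw (a point): Middle of the foot of the jaw's pressing face, at bed height. The jaw is a steel plate 216 mm long (warmer's x), 10 mm thick, from 22 to 52 mm above the table, fixed across the bar's inner end; axes as the warmer's
- pawl (a joint): Pawl angle, rad: 0 = down in the teeth, its arm level, pointing to the warmer's +y; it turns up about the warmer's +x through the pivot; 1.57 upright, 2.1 its back stop, leaning towards the grip post. Only its weight (80 g) moves it: let go below about 1.5 it falls down, beyond 1.75 it falls to the back stop and stays. On top of a tooth it reads up to 0.1; clear of the teeth above 0.15
- pivot (a point): The pawl's pivot axis, 78 mm above the table, over the bar, between two steel cheeks (outer faces at x +-19.5 mm, 34 mm long, top 86 mm above the table); axes as the warmer's
- pawl_knob (a point): Centre of the pawl's steel cross knob, a cylinder 18 mm in diameter and 18 mm long along the warmer's x, 60 mm from the pivot at the arm's free end; the arm is 10 mm wide. Pinched on its two flat ends it can turn between the fingers while they follow the arc. With the pawl down it is 78 mm above the table, 32 mm above the teeth's tops
- dial (a joint): Selector angle in rad, positive anticlockwise from above. It starts at 0, off, where the pointer points to the warmer's -x at an engraved line. Detents at -1.2, -0.6, 0, 0.6 and 1.2, overcome with about 0.06 N m; let go within 0.15 of one it springs into it, half-way between two it may stay. Stops at +-1.35
- dial_grip (a point): On the selector's axis, 55 mm above the table, at mid-height of its black bar grip: 36 mm long (along the pointer), 12 mm wide, from 44 to 66 mm above the table, on a disc of 40 mm diameter. The point's -x axis is the pointer's direction
- dial_tip (a point): Where the selector points: 34 mm from its axis along the pointer, 35 mm above the table; it moves with the selector
- stud: The wanted mark: a thick black stud of 12 mm diameter standing 9 mm up from the selector box's top, 34 mm from the selector's axis, at one of the four detents other than off (it differs from start to start); the other three have flat black 6 mm dots only 1.6 mm high. Origin: its foot, 35 mm above the table
- tin1: A round steel lunch tin with a flat lid, 52 mm in diameter and 40 mm high, with a black knob on the lid, 14 mm in diameter and 24 mm tall (40 to 64 mm above its underside). Mass about 0.18 kg. Origin: centre of its underside, z up. Two to four such tins are on the table (left of the warmer), all alike; absent ones read None
- tin2: A round steel lunch tin with a flat lid, 52 mm in diameter and 40 mm high, with a black knob on the lid, 14 mm in diameter and 24 mm tall (40 to 64 mm above its underside). Mass about 0.18 kg. Origin: centre of its underside, z up. Two to four such tins are on the table (left of the warmer), all alike; absent ones read None
- tin3: A round steel lunch tin with a flat lid, 52 mm in diameter and 40 mm high, with a black knob on the lid, 14 mm in diameter and 24 mm tall (40 to 64 mm above its underside). Mass about 0.18 kg. Origin: centre of its underside, z up. Two to four such tins are on the table (left of the warmer), all alike; absent ones read None
- tin4: A round steel lunch tin with a flat lid, 52 mm in diameter and 40 mm high, with a black knob on the lid, 14 mm in diameter and 24 mm tall (40 to 64 mm above its underside). Mass about 0.18 kg. Origin: centre of its underside, z up. Two to four such tins are on the table (left of the warmer), all alike; absent ones read None
- jar: Bystander: glass spice jar with a steel cap and no knob, 46 mm in diameter, 70 mm high, standing among the tins; to be left alone. Origin: centre of its underside
- tiffin: Bystander: two-tier round steel tiffin with side latches, 115 mm in diameter (122 over the latches) and 150 mm high, right of the warmer; leave alone. Origin: underside
- snackbox: Bystander: pink plastic snack box, 104 by 154 by 51 mm; leave alone. Origin: underside
- tumbler: Bystander: glass tumbler, 68 mm in diameter, 95 mm high; leave alone. Origin: underside
- softlid: Bystander: hard grey silicone lid lying flat, 100 mm in diameter, 16 mm high; leave alone. Origin: underside
- katori: Bystander: small steel bowl, 90 mm in diameter, 35 mm high; leave alone. Origin: underside
- spoon: Bystander: serving spoon lying on the table, 190 mm long; leave alone
Things that resemble listed ones, but are neither listed nor needed, are in the scene too. What is shaped like the tin4 but brown is not meant. What is shaped like the tin3 but purple is not meant.

How it is judged:
On the way, in this order (a step that is already met when the one before it is completed fails the run):
1. the pawl is lifted clear of the toothed bar while the selector is off (value of joint pawl above 0.6 rad and value of joint dial between -0.25 and 0.25 rad), for 0.1 s.
2. the bar is withdrawn to its stop (within 7 mm) (value of joint bar above 0.088 m), for 0.2 s.
3. every tin stands released and upright on the bed between jaw and end plate, the selector still off (x of tin1 in the frame of plate between -0.095 and 0.095 m and y of tin1 in the frame of plate between -0.085 and -0.018 m and z of tin1 in the frame of plate between -0.006 and 0.006 m and angle between each of tin1, tin2, tin3, tin4's own z axis and vertical below 0.15 rad and linear speed of each of tin1, tin2, tin3, tin4 below 0.05 m/s and contact force between the fingers and tin1 below 0.3 N and x of tin2 in the frame of plate between -0.095 and 0.095 m and y of tin2 in the frame of plate between -0.085 and -0.018 m and z of tin2 in the frame of plate between -0.006 and 0.006 m and contact force between the fingers and tin2 below 0.3 N and x of tin3 in the frame of plate between -0.095 and 0.095 m and y of tin3 in the frame of plate between -0.085 and -0.018 m and z of tin3 in the frame of plate between -0.006 and 0.006 m and contact force between the fingers and tin3 below 0.3 N and x of tin4 in the frame of plate between -0.095 and 0.095 m and y of tin4 in the frame of plate between -0.085 and -0.018 m and z of tin4 in the frame of plate between -0.006 and 0.006 m and contact force between the fingers and tin4 below 0.3 N and value of joint dial between -0.25 and 0.25 rad), for 0.2 s.
4. the pawl is down on the teeth and the jaw holds the tins with less than about 6 mm of play, the selector still off (all of step 3 and value of joint bar below 0.058 m and value of joint pawl below 0.13 rad), for 0.2 s.
5. the selector points at the stud (horizontal distance between dial_tip and stud below 0.007 m), for 0.2 s.
At the end, for the whole second after the job is handed in: every tin present stands upright (0.15 rad), still and released on the bed, within 95 mm of its middle along the row; jaw to end plate under 58 mm (tins are 52 mm); the pawl is down (under 0.13 rad); the pointer is within 7 mm of the stud (x of tin1 in the frame of plate between -0.095 and 0.095 m and y of tin1 in the frame of plate between -0.085 and -0.018 m and z of tin1 in the frame of plate between -0.006 and 0.006 m and angle between each of tin1, tin2, tin3, tin4's own z axis and vertical below 0.15 rad and linear speed of each of tin1, tin2, tin3, tin4 below 0.05 m/s and contact force between the fingers and tin1 below 0.3 N and x of tin2 in the frame of plate between -0.095 and 0.095 m and y of tin2 in the frame of plate between -0.085 and -0.018 m and z of tin2 in the frame of plate between -0.006 and 0.006 m and contact force between the fingers and tin2 below 0.3 N and x of tin3 in the frame of plate between -0.095 and 0.095 m and y of tin3 in the frame of plate between -0.085 and -0.018 m and z of tin3 in the frame of plate between -0.006 and 0.006 m and contact force between the fingers and tin3 below 0.3 N and x of tin4 in the frame of plate between -0.095 and 0.095 m and y of tin4 in the frame of plate between -0.085 and -0.018 m and z of tin4 in the frame of plate between -0.006 and 0.006 m and contact force between the fingers and tin4 below 0.3 N and value of joint bar below 0.058 m and value of joint pawl below 0.13 rad and horizontal distance between dial_tip and stud below 0.007 m); the robot touches nothing.
It fails at once if a bystander is pushed more than 50 mm from its place or knocked over (distance of any of jar, tiffin, snackbox, tumbler, softlid, katori, spoon from where it was at the start of the episode above 0.05 m or angle between any of jar, tiffin, tumbler's own z axis and vertical above 0.6 rad).
Of tin1, tin2, tin3, tin4 only 2 to 4 are there at a start; the rules pass over those that are not, and their reading is None.
At some moment in a run one of tin1, tin2, tin3, tin4 may be knocked a few centimetres aside while the robot is not near it.
Once in a run the grip may slacken for a moment while it holds something.
It also fails if it takes over 210 s, if anything falls off the work surface, if the arm or the gripper's body presses on something with over 40 N, if the wrist force passes 120 N, or if a joint passes its speed limit or range.

## Working session

There is one attempt and no reset: what is moved stays moved. The work goes in short steps, Python scripts to look and compute and a shell command to move; the robot and the scene stay as the last step left them, time stands still between calls to the robot, and variables do not carry over. Pictures are saved under pics/ and viewed, about 12 in all and at most 16, crops included, and the job is handed in when it is done.

```bash
mkdir -p pics
cat > h.py <<'E'
import numpy as np, cv2, json
from bench import get_state, eyes, job
from scipy.spatial.transform import Rotation as R
def tool():
    s=get_state(); T=np.eye(4); T[:3,:3]=R.from_rotvec(s['tool_rot']).as_matrix(); T[:3,3]=s['position']; return T
def snap(name,f=None):
    p=eyes.camera_params(name)
    T=tool()@p['mount'] if name=='wrist' else np.array(p['pose'])
    im,d=eyes.get_image(name)
    if f: cv2.imwrite('pics/'+f,im[:,:,::-1])
    return im,d,np.array(p['camera_matrix']),T
def cloud(d,K,T):
    v,u=np.mgrid[:d.shape[0],:d.shape[1]]
    P=np.stack([(u-K[0,2])/K[0,0]*d,(v-K[1,2])/K[1,1]*d,d],-1)
    return P@T[:3,:3].T+T[:3,3]
def proj(p,K,T):
    q=np.linalg.inv(T)@np.append(p,1); return K[0,0]*q[0]/q[2]+K[0,2],K[1,1]*q[1]/q[2]+K[1,2]
def ray(u,v,z,K,T):
    r=T[:3,:3]@np.array([(u-K[0,2])/K[0,0],(v-K[1,2])/K[1,1],1]); return T[:3,3]+r*(z-T[2,3])/r[2]
def st():
    s=get_state(); T=tool(); print('t',round(s['time'],2),'p',np.round(s['position'],4),'yaw x-axis',np.round(np.degrees(np.arctan2(T[1,0],T[0,0])),1),'F',np.round(s['ft_force'],1),'g',round(s['grip_width'],3))
E
python3 - <<'E'
from h import *
st(); s=get_state(); print(tool().round(3))
for n in('top','scene'):
    im,d,K,T=snap(n,n+'0.png'); print(n,K.round(1).tolist(),T.round(3).tolist())
    np.savez(n+'0.npz',im=im,d=d,K=K,T=T)
print(eyes.camera_params('wrist'))
E
```

```text
t 0.0 p [ 0.2658 -0.5925  0.2214] yaw x-axis 24.2 F [ 0.7 -0.4 -0.6] g 0.997
[[ 0.912  0.409 -0.001  0.266]
 [ 0.409 -0.912  0.002 -0.593]
 [-0.    -0.002 -1.     0.221]
 [ 0.     0.     0.     1.   ]]
top [[449.1, 0.0, 327.6], [0.0, 449.1, 242.0], [0.0, 0.0, 1.0]] [[0.063, -0.977, 0.204, 0.291], [-0.998, -0.062, 0.012, -0.068], [0.001, -0.205, -0.979, 1.151], [0.0, 0.0, 0.0, 1.0]]
scene [[435.5, 0.0, 324.1], [0.0, 435.5, 235.7], [0.0, 0.0, 1.0]] [[-0.737, 0.539, -0.408, 0.976], [0.676, 0.583, -0.451, 0.45], [-0.005, -0.608, -0.794, 0.981], [0.0, 0.0, 0.0, 1.0]]
{'camera_matrix': array([[363.04772781,   0.        , 316.03595501],
       [  0.        , 363.04772781, 241.04495864],
       [  0.        ,   0.        ,   1.        ]]), 'mount': array([[ 6.77365494e-04, -9.55547082e-01, -2.94837777e-01,
         7.95784212e-02],
       [ 9.99999414e-01,  3.98224133e-04,  1.00680175e-03,
        -7.68396738e-04],
       [-8.44634954e-04, -2.94838286e-01,  9.55546792e-01,
        -1.61878528e-01],
       [ 0.00000000e+00,  0.00000000e+00,  0.00000000e+00,
         1.00000000e+00]])}
```

View pics/top0.png

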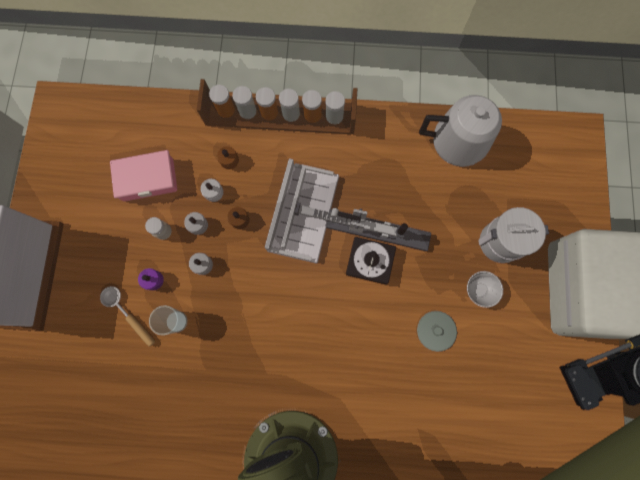

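View pics/scene0.png

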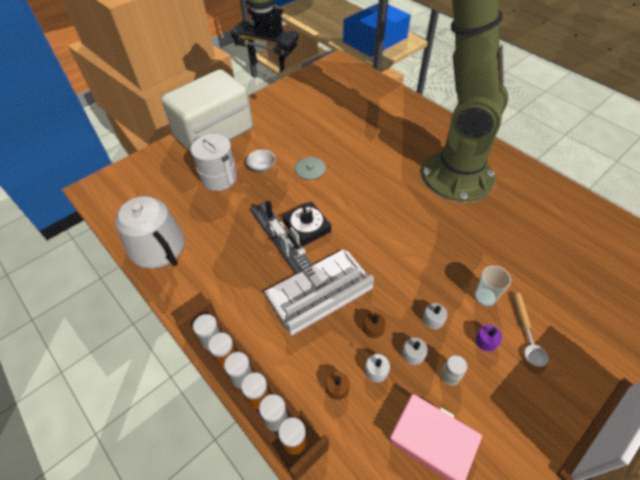

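Run:
```python
from h import *
a=np.load('top0.npz');im,d,K,T=[a[k] for k in('im','d','K','T')]
P=cloud(d,K,T)
for u,v in((211,190),(195,223),(200,264),(228,157),(239,217),(150,280),(158,228)):
    w=P[v-16:v+17,u-16:u+17].reshape(-1,3)
    lid=w[(w[:,2]>.034)&(w[:,2]<.046)]; kn=w[(w[:,2]>.055)&(w[:,2]<.08)]
    c=cv2.minEnclosingCircle((lid[:,:2]*1000).astype(np.float32))
    print((u,v),'lid',lid.mean(0).round(3),len(lid),'circ',np.round(c[0],0),round(c[1],1),'knob',kn.mean(0).round(3) if len(kn) else None,len(kn))
c=im[150:295,255:445]; cv2.imwrite('pics/warm0.png',cv2.resize(c,None,fx=4,fy=4,interpolation=cv2.INTER_CUBIC)[:,:,::-1])
# rectified height map, warmer region
hm=np.zeros((450,550),np.uint8)
Q=P[140:300,240:460].reshape(-1,3); print(Q.min(0),Q.max(0))
np.save('Q.npy',Q)
for z0,z1 in((.015,.024),(.026,.038),(.045,.06),(.06,.09),(.09,.11)):
    q=Q[(Q[:,2]>z0)&(Q[:,2]<z1)]; r=cv2.minAreaRect((q[:,:2]*1000).astype(np.float32)); print(z0,len(q),np.round(r[0]),np.round(r[1]),r[2],q.mean(0).round(3))
```

```text
(211, 190) lid [0.645 0.258 0.039] 254 circ [647. 259.] 26.6 knob [0.646 0.258 0.061] 28
(195, 223) lid [0.553 0.288 0.039] 272 circ [554. 290.] 26.1 knob [0.554 0.289 0.062] 28
(200, 264) lid [0.449 0.263 0.039] 294 circ [449. 264.] 25.7 knob [0.449 0.263 0.062] 28
(228, 157) lid [0.738 0.226 0.039] 243 circ [739. 228.] 26.8 knob [0.738 0.227 0.061] 26
(239, 217) lid [0.574 0.181 0.039] 277 circ [575. 182.] 26.1 knob [0.574 0.181 0.061] 26
(150, 280) lid [0.401 0.384 0.039] 299 circ [402. 385.] 26.7 knob [0.402 0.385 0.062] 29
(158, 228) lid [0.525 0.368 0.041] 68 circ [531. 378.] 22.7 knob [0.53  0.377 0.068] 244
[ 0.29074016 -0.40007964 -0.01113107] [0.83748325 0.20524707 1.15126219]
0.015 4169 [ 662. -110.] [470. 451.] 71.50563049316406 [ 0.591 -0.05   0.019]
0.026 2289 [ 665. -101.] [419. 490.] 61.91517639160156 [ 0.53  -0.125  0.033]
0.045 1068 [ 652. -143.] [455. 362.] 84.18384552001953 [ 0.617 -0.     0.051]
0.06 553 [ 603. -188.] [217. 495.] 28.659624099731445 [ 0.617 -0.181  0.077]
0.09 102 [ 643. -250.] [137. 355.] 35.313072204589844 [ 0.674 -0.297  0.1  ]
```

View pics/warm0.png

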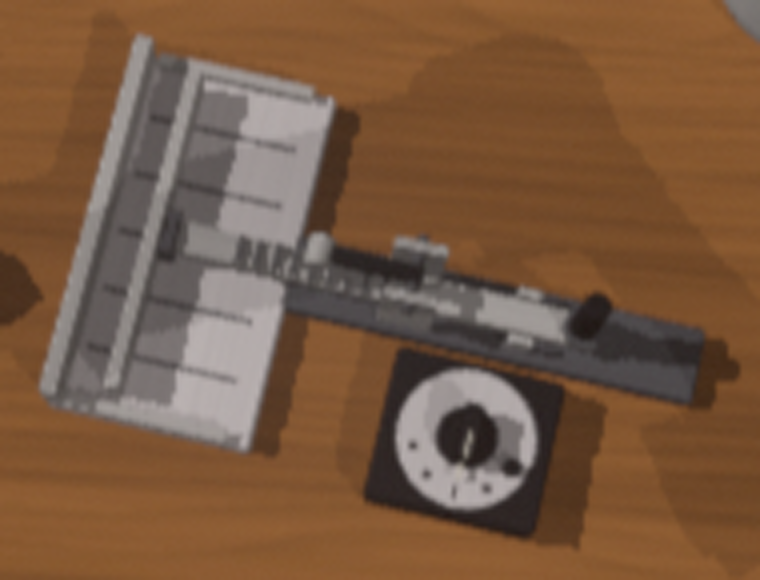

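```bash
cat > fit.py <<'E'
from h import *
a=np.load('top0.npz');im,d,K,T=[a[k] for k in('im','d','K','T')]
P=cloud(d,K,T)
px=lambda u,v:(u/4+255,v/4+150)
g=lambda u,v,z: ray(*px(u,v),z,K,T)[:2]
# plate top ends (mid of strip) and box corners from the crop
pts=[((143,40),.055,(122,161)),((48,390),.055,(-122,161)),((402,348),.035,(-35,-45)),((563,385),.035,(-35,-155)),((532,535),.035,(-135,-155)),((365,500),.035,(-135,-45)),((703,333),.02,(25,-237)),((693,402),.02,(-25,-237))]
A=np.array([g(*p[0],p[1]) for p in pts]); B=np.array([p[2] for p in pts])/1000
ca,cb=A.mean(0),B.mean(0); H=(B-cb).T@(A-ca); th=np.arctan2(H[0,1]-H[1,0],H[0,0]+H[1,1])
Rm=np.array([[np.cos(th),-np.sin(th)],[np.sin(th),np.cos(th)]]); t=ca-Rm@cb
print('yaw',np.degrees(th),'t',t.round(4)); print(((A-(B@Rm.T+t))*1000).round(1).tolist())
L=lambda p:((np.asarray(p)[...,:2]-t)@Rm)
M=P.reshape(-1,3); m=L(M)
ok=(abs(m[:,0])<.16)&(m[:,1]>-.26)&(m[:,1]<.19); M=M[ok]; m=m[ok]
def sel(z0,z1,x0,x1,y0,y1):
    k=(M[:,2]>z0)&(M[:,2]<z1)&(m[:,0]>x0)&(m[:,0]<x1)&(m[:,1]>y0)&(m[:,1]<y1); return np.c_[m[k],M[k,2]]
def rep(n,s): print(n,len(s),'min',np.percentile(s,3,axis=0).round(4),'max',np.percentile(s,97,axis=0).round(4),'med',np.median(s,axis=0).round(4))
rep('plate',sel(.05,.06,-.15,.15,.14,.19)); rep('box',sel(.03,.04,-.15,-.0,-.17,-.03)); rep('grip',sel(.095,.11,-.05,.05,-.25,.1)); rep('jaw',sel(.045,.058,-.13,.13,.06,.145)); rep('knob',sel(.08,.095,-.03,.03,-.1,.05)); rep('cheek',sel(.08,.09,-.03,.03,-.2,.05));rep('dial',sel(.058,.07,-.13,-.04,-.15,-.05))
E
python3 fit.py
```

```text
yaw -9.93162596036357 t [ 0.5851 -0.0839]
[[-2.5, 0.3], [3.6, -1.3], [-1.4, -2.8], [0.0, 2.5], [2.1, 1.5], [-1.6, -1.8], [-1.8, 2.3], [1.6, -0.7]]
plate 420 min [-0.1131  0.1559  0.0505] max [0.1145 0.1674 0.0575] med [-0.0035  0.1618  0.0535]
box 1527 min [-0.1307 -0.1499  0.0306] max [-0.005  -0.0473  0.0388] med [-0.0796 -0.0984  0.034 ]
grip 42 min [-0.0069 -0.1619  0.0995] max [ 0.0073 -0.1478  0.1053] med [ 0.0005 -0.1547  0.1027]
jaw 379 min [-0.1001  0.1119  0.0456] max [0.1008 0.1294 0.0538] med [-0.002   0.1237  0.0499]
knob 231 min [-0.0181 -0.0568  0.0806] max [0.0199 0.0221 0.0888] med [ 0.0003 -0.0287  0.0837]
cheek 240 min [-0.0181 -0.1488  0.0806] max [0.0198 0.0221 0.0888] med [ 0.0001 -0.0298  0.0837]
dial 70 min [-0.1011 -0.1044  0.0613] max [-0.0675 -0.0933  0.0676] med [-0.0845 -0.0989  0.0643]
```

```bash
cat > go.py <<'E'
# usage: go.py wx wy z(TCP) [yaw]: prints needed tool-axis units to warmer-frame target (also st)
from h import *; import sys
th=np.radians(-9.93); Rw=np.array([[np.cos(th),-np.sin(th)],[np.sin(th),np.cos(th)]]); t0=np.array([.5851,-.0839])
def w2(p): return Rw@np.array(p[:2])+t0
def L(p): return (np.asarray(p)[...,:2]-t0)@Rw
def need(world):
    T=tool(); d=T[:3,:3].T@(np.array(world)-T[:3,3]); print('need units',(d/.04).round(2))
if __name__=='__main__':
    st(); print('tcp in warmer',L(tool()[:3,3]).round(4))
    if len(sys.argv)>3:
        a=list(map(float,sys.argv[1:4]))
        need([*w2(a),a[2]])
E
python3 -m jog '[[[0.6,0,0,0,-1],[0.6,0,0,0,-1],[0.6,0,0,0,-1],[0.6,0,0,0,-1],[0.6,0,0,0,-1],[0.6,0,0,0,-1],[0.6,0,0,0,-1],[0.6,0,0,0,-1],[0.6,0,0,0,-1],[0.6,0,0,0,-1]]]' 20; python3 -m jog '[[[0.6,0,0,0,-1],[0.6,0,0,0,-0.2]]]'; python3 go.py 0 0 0.2
```

```text
time: 1.35
position: [0.2659, -0.5927, 0.2219]
tool_rot: [-2.503, -1.897, -0.0]
ft_force: [0.0, -0.5, -0.2]
grip_width: 0.6
time: 1.6
position: [0.2659, -0.5928, 0.222]
tool_rot: [-2.403, -2.022, -0.0]
ft_force: [-1.0, 0.4, -0.0]
grip_width: 0.599
t 1.6 p [ 0.2659 -0.5928  0.222 ] yaw x-axis 80.2 F [-1.   0.4 -0. ] g 0.599
tcp in warmer [-0.2266 -0.5563]
need units [13.9   5.69  0.56]
```

```bash
python3 -m jog '[[[0.6,0.5,0.3,0,0],[0.6,1,0.4,0,0],[0.6,1,0.4,0,0],[0.6,1,0.4,0,0],[0.6,1,0.4,0,0],[0.6,1,0.4,0,0],[0.6,1,0.4,0,0],[0.6,1,0.4,0,0],[0.6,1,0.4,0,0],[0.6,1,0.4,0,0]]]'; python3 -m jog '[[[0.6,1,0.4,0,0],[0.6,1,0.4,0,0],[0.6,1,0.4,0,0],[0.6,1,0.4,0,0],[0.6,0.4,0.2,0,0],[0.6,0,0,0,0],[0.6,0,0,0,0]]]'; python3 go.py 0 0 0.2
python3 - <<'E'
from go import *
im,d,K,T=snap('wrist','w1.png'); np.savez('w1.npz',im=im,d=d,K=K,T=T)
P=cloud(d,K,T); M=P.reshape(-1,3); m=L(M); k=(d.reshape(-1)>.05)
for n,(x0,x1,y0,y1,z0,z1) in dict(knob=(-.012,.012,-.03,.05,.08,.095),cheekL=(-.024,-.014,-.1,.05,.075,.095),cheekR=(.014,.024,-.1,.05,.075,.095),post=(-.02,.02,-.2,-.12,.098,.11),jaw=(-.1,.1,.1,.148,.045,.056),plate=(-.1,.1,.145,.18,.05,.06),dial=(-.13,-.04,-.15,-.05,.06,.07)).items():
    s=k&(m[:,0]>x0)&(m[:,0]<x1)&(m[:,1]>y0)&(m[:,1]<y1)&(M[:,2]>z0)&(M[:,2]<z1); q=np.c_[m[s],M[s,2]]
    if len(q): print(n,len(q),np.percentile(q,2,axis=0).round(4),np.percentile(q,98,axis=0).round(4))
E
```

```text
time: 2.85
position: [0.4856, -0.2419, 0.2227]
tool_rot: [2.403, 2.024, 0.0]
ft_force: [0.6, -1.1, -0.9]
grip_width: 0.597
time: 3.72
position: [0.5849, -0.0862, 0.2223]
tool_rot: [2.406, 2.02, -0.003]
ft_force: [-0.7, -0.8, -0.7]
grip_width: 0.603
t 3.73 p [ 0.5849 -0.0862  0.2223] yaw x-axis 80.0 F [-0.7 -0.8 -0.7] g 0.603
tcp in warmer [ 0.0002 -0.0023]
need units [ 0.06 -0.    0.56]
knob 950 [-0.0065 -0.0282  0.0817] [0.0102 0.0245 0.0888]
cheekL 188 [-0.0222 -0.0591  0.0768] [-0.014  -0.0269  0.0872]
cheekR 317 [ 0.0147 -0.0594  0.0768] [ 0.0235 -0.0268  0.0871]
post 299 [-0.0054 -0.1626  0.0984] [ 0.0104 -0.1461  0.1051]
jaw 3752 [-0.0954  0.1117  0.0464] [0.0956 0.1293 0.0532]
plate 4415 [-0.0959  0.1559  0.0508] [0.0961 0.1672 0.0562]
dial 68 [-0.1002 -0.1013  0.0606] [-0.091  -0.0927  0.067 ]
```

View pics/w1.png

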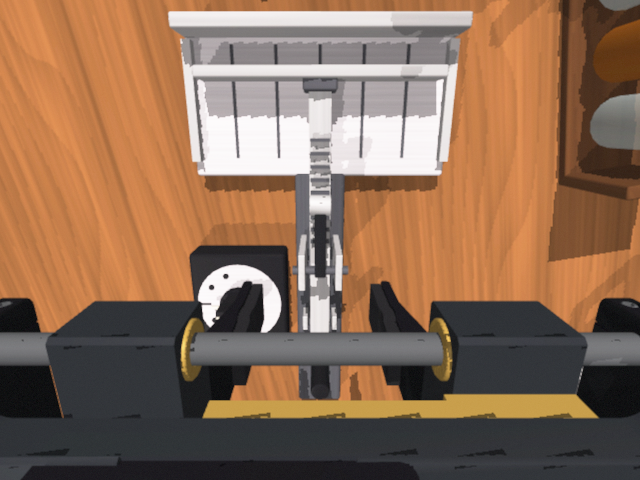

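```bash
python3 -m jog '[[[0.6,0.25,0,0,0],[0.6,0.22,0,0.8,0],[0.6,0,0,0.9,0],[0.6,0,0,0.9,0],[0.6,0,0,0.8,0],[0.6,0,0,0.65,0],[0.6,0,0,0,0],[0.1,0,0,0,0],[0.1,0,0,0,0],[0.1,0,0,0,0]]]' 12; python3 -m jog '[[[0.1,0,0,0,0],[0.1,0,0,0,0]]]'; python3 go.py 0 0.017 0.06
```

```text
time: 5.03
position: [0.5896, -0.0658, 0.0616]
tool_rot: [2.403, 2.022, 0.002]
ft_force: [0.5, 0.5, -0.2]
grip_width: 0.345
time: 5.28
position: [0.5917, -0.0661, 0.0617]
tool_rot: [2.4, 2.02, 0.007]
ft_force: [6.1, -0.7, -2.2]
grip_width: 0.206
t 5.28 p [ 0.5917 -0.0661  0.0617] yaw x-axis 80.2 F [ 6.1 -0.7 -2.2] g 0.206
tcp in warmer [0.0034 0.0187]
need units [-0.04 -0.09  0.04]
```

```bash
python3 -m jog '[[[0.1,-0.03,0.03,-0.3,0],[0.1,-0.09,0.02,-0.29,0],[0.1,-0.145,0,-0.26,0],[0.1,-0.19,0,-0.23,0],[0.1,-0.235,0,-0.19,0]]]'; python3 go.py 0 -0.011 0.112
```

```text
time: 5.9
position: [0.5868, -0.0934, 0.1123]
tool_rot: [2.403, 2.023, 0.002]
ft_force: [5.4, 0.0, -2.2]
grip_width: 0.204
t 5.9 p [ 0.5868 -0.0934  0.1123] yaw x-axis 80.2 F [ 5.4  0.  -2.2] g 0.204
tcp in warmer [ 0.0033 -0.0091]
need units [-0.05 -0.08  0.01]
```

```bash
python3 -m jog '[[[0.1,-0.27,0,-0.135,0],[0.1,-0.29,0,-0.08,0],[0.1,-0.3,0,-0.02,0],[0.1,-0.295,0,0.04,0],[0.1,-0.285,0,0.095,0],[0.1,0,0,0,0]]]'; python3 go.py 0 -0.068 0.113
```

```text
time: 6.65
position: [0.5764, -0.1525, 0.115]
tool_rot: [2.404, 2.019, -0.001]
ft_force: [6.8, -2.5, 0.6]
grip_width: 0.206
t 6.65 p [ 0.5764 -0.1525  0.115 ] yaw x-axis 80.0 F [ 6.8 -2.5  0.6] g 0.206
tcp in warmer [ 0.0033 -0.0691]
need units [ 0.03 -0.08  0.05]
```

```bash
python3 -m jog '[[[0.6,0,0,0,0],[0.6,0,0,0,0],[0.6,0,0,0,0],[0.6,0,0,0,0],[0.6,0,0,-0.6,0],[0.6,0,0,-0.8,0],[0.6,0,0,-0.8,0],[0.6,-0.2,0,0,0]]]'; python3 go.py 0.001 -0.155 0.078;  python3 - <<'E'
from go import *
im,d,K,T=snap('wrist','w2.png')
M=cloud(d,K,T).reshape(-1,3);m=L(M);s=(abs(m[:,0])<.02)&(M[:,2]>.1)&(M[:,2]<.16)&(m[:,1]>-.2)&(m[:,1]<.06)&(d.reshape(-1)>.1)
q=np.c_[m[s],M[s,2]];print(len(q), q.min(0) if len(q) else 0,q.max(0) if len(q) else 0)
E
```

```text
time: 7.65
position: [0.5767, -0.1572, 0.2063]
tool_rot: [2.399, 2.022, 0.004]
ft_force: [-0.1, 0.4, -0.6]
grip_width: 0.6
t 7.65 p [ 0.5767 -0.1572  0.2063] yaw x-axis 80.3 F [-0.1  0.4 -0.6] g 0.6
tcp in warmer [ 0.0043 -0.0736]
need units [-2.03 -0.11  3.21]
1461 [-0.00663688 -0.1544517   0.10005288] [ 0.01111439 -0.03480808  0.14024808]
```

```bash
python3 -m jog '[[[0.6,-0.7,-0.08,0,0],[0.6,-0.7,0,0,0],[0.6,-0.63,0,0,0],[0.6,0,0,0.8,0],[0.6,0,0,0.9,0],[0.6,0,0,0.9,0],[0.6,0,0,0.6,0],[0.6,0,0,0,0],[0.1,0,0,0,0],[0.1,0,0,0,0]]]' 30; python3 -m jog '[[[0.1,0,0,0,0],[0.1,0,0,0,0],[0.1,0,0,0,0]]]'; python3 go.py 0.001 -0.224 0.078
```

```text
time: 8.95
position: [0.5587, -0.2376, 0.0766]
tool_rot: [2.402, 2.022, 0.001]
ft_force: [-0.0, -0.4, 0.1]
grip_width: 0.456
time: 9.32
position: [0.5616, -0.238, 0.0763]
tool_rot: [2.398, 2.019, 0.008]
ft_force: [9.9, -2.3, -5.1]
grip_width: 0.2
t 9.32 p [ 0.5616 -0.238   0.0763] yaw x-axis 80.2 F [ 9.9 -2.3 -5.1] g 0.2
tcp in warmer [ 0.0035 -0.1559]
need units [-1.7  -0.06 -0.04]
```

```bash
python3 -m jog '[[[0.1,-0.15,0.06,0,0],[0.1,-0.25,0,0,0],[0.1,-0.25,0,0,0],[0.1,-0.25,0,0,0],[0.1,-0.25,0,0,0],[0.1,-0.25,0,0,0],[0.1,-0.2,0,0,0],[0.1,-0.15,0,0,0],[0.1,0,0,0,0]]]'; python3 go.py 0.001 -0.224 0.078
```

```text
time: 10.45
position: [0.5498, -0.3058, 0.0761]
tool_rot: [2.403, 2.023, 0.005]
ft_force: [5.4, 4.4, 2.3]
grip_width: 0.2
t 10.45 p [ 0.5498 -0.3058  0.0761] yaw x-axis 80.2 F [5.4 4.4 2.3] g 0.2
tcp in warmer [ 0.0035 -0.2247]
need units [ 0.02 -0.06 -0.05]
```

```bash
python3 -m jog '[[[0.1,-0.12,0,0,0],[0.1,0,0,0,0]]]'; python3 -m jog '[[[0.6,0.1,0,0,0],[0.6,0,0,0,0],[0.6,0,0,0,0],[0.6,0,0,0,0],[0.6,0,0,-0.5,0],[0.6,0,0,-1,0],[0.6,0,0,-1,0],[0.6,0,0,-1,0],[0.6,0,0,-0.5,0],[0.6,0,0,0,0]]]'
cat > tins.py <<'E'
from go import *
def find(cam='top',knob=True):
    im,d,K,T=snap(cam); P=cloud(d,K,T); z=P[...,2]
    k=((z>.034)&(z<.046)&(d>.05)).astype(np.uint8)
    n,lab,stt,cen=cv2.connectedComponentsWithStats(k)
    for i in range(1,n):
        s=lab==i
        if stt[i,4]<120: continue
        q=P[s]; c,r=cv2.minEnclosingCircle((q[:,:2]*1000).astype(np.float32))
        if 22<r<30:
            c=np.array(c)/1000; kk=(np.hypot(P[...,0]-c[0],P[...,1]-c[1])<.02)&(z>.055)&(z<.07)
            kp=P[kk].mean(0)[:2] if kk.sum()>4 else [0,0]
            print('lid world',c.round(3),'r',round(r,1),'knob',np.round(kp,4),'warmer',L(kp).round(4) ,'rgb',im[s].mean(0).round(0))
    return im,d,K,T,P
if __name__=='__main__':
    im,d,K,T,P=find(); M=P.reshape(-1,3);m=L(M)
    s=(abs(m[:,0])<.1)&(abs(m[:,0])>.03)&(m[:,1]>.0)&(m[:,1]<.145)&(M[:,2]>.045)&(M[:,2]<.057);q=m[s];print('jaw y',np.percentile(q[:,1],[2,98]))
E
python3 go.py; python3 tins.py
```

```text
time: 10.7
position: [0.5498, -0.3059, 0.076]
tool_rot: [-2.398, -2.024, -0.01]
ft_force: [4.7, 11.4, 4.8]
grip_width: 0.199
time: 11.95
position: [0.549, -0.3078, 0.2373]
tool_rot: [2.401, 2.021, 0.001]
ft_force: [0.1, 0.5, -1.0]
grip_width: 0.599
t 11.95 p [ 0.549  -0.3078  0.2373] yaw x-axis 80.2 F [ 0.1  0.5 -1. ] g 0.599
tcp in warmer [ 0.0031 -0.2268]
lid world [0.739 0.227] r 26.3 knob [0.7377 0.2266] warmer [0.0968 0.3322] rgb [88. 54. 30.]
lid world [0.647 0.258] r 26.2 knob [0.6457 0.2584] warmer [0.0007 0.3476] rgb [130. 124. 120.]
lid world [0.575 0.182] r 25.9 knob [0.5746 0.181 ] warmer [-0.056   0.2591] rgb [101.  63.  35.]
lid world [0.555 0.289] r 26.2 knob [0.5534 0.2887] warmer [-0.0954  0.3615] rgb [132. 125. 122.]
lid world [0.449 0.264] r 26.0 knob [0.4491 0.2636] warmer [-0.1939  0.3189] rgb [134. 127. 123.]
lid world [0.402 0.386] r 26.4 knob [0.4018 0.3845] warmer [-0.2613  0.4297] rgb [107.  55. 120.]
jaw y [0.05106969 0.0609356 ]
```

```bash
python3 -m jog '[[[0.5,0.5,0,0,0],[0.5,1,0,0,0],[0.5,1,0,0,0],[0.5,1,0,0,0],[0.5,1,0,0,0],[0.5,1,0,0,0],[0.5,1,0,0,0],[0.5,1,0,0,0],[0.5,1,0,0,0],[0.5,1,0,0,0]]]'; python3 -m jog '[[[0.5,1,0,0,0],[0.5,1,0,0,0],[0.5,1,0,0,0],[0.5,1,0,0,0],[0.5,0.86,0,0,0],[0.5,0,0,0,0],[0.5,0,0,0,0]]]'; python3 go.py 0.002 0.3476 0.046
```

```text
time: 13.25
position: [0.6117, 0.0699, 0.2336]
tool_rot: [-2.4, -2.024, 0.003]
ft_force: [0.1, -0.3, 0.4]
grip_width: 0.499
time: 14.12
position: [0.6453, 0.2585, 0.234]
tool_rot: [-2.403, -2.024, 0.004]
ft_force: [0.4, -0.4, 0.1]
grip_width: 0.501
t 14.12 p [0.6453 0.2585 0.234 ] yaw x-axis 80.2 F [ 0.4 -0.4  0.1] g 0.501
tcp in warmer [3.000e-04 3.476e-01]
need units [0.01 0.05 4.7 ]
```

Run:
```python
from go import *
im,d,K,T=snap('wrist','w3.png'); P=cloud(d,K,T);z=P[...,2]
for c in ((.6457,.2584),(.5534,.2887)):
    s=(np.hypot(P[...,0]-c[0],P[...,1]-c[1])<.05)&(z>.055)&(z<.07)&(d>.1); q=P[s]; print(s.sum(), q.mean(0).round(4),L(q.mean(0)).round(4))
```

```text
181 [0.6478 0.2601 0.0629] [0.0025 0.3496]
203 [0.5565 0.2902 0.0627] [-0.0927  0.3635]
```

```bash
python3 -m jog '[[[0.5,0.03,0.04,0.8,0],[0.5,0,0,1,0],[0.5,0,0,1,0],[0.5,0,0,0.9,0],[0.5,0,0,0.6,0],[0.5,0,0,0.4,0],[0.5,0,0,0,0],[0,0,0,0,0],[0,0,0,0,0],[0,0,0,0,0]]]' 30; python3 -m jog '[[[0,0,0,0,0],[0,0,0,0,0]]]'; python3 go.py 0.002 0.3476 0.046
```

```text
time: 15.42
position: [0.6485, 0.2597, 0.0482]
tool_rot: [2.403, 2.023, 0.002]
ft_force: [0.5, 0.3, 0.6]
grip_width: 0.243
time: 15.68
position: [0.6485, 0.2595, 0.0478]
tool_rot: [2.403, 2.022, 0.001]
ft_force: [0.9, -0.2, 2.1]
grip_width: 0.144
t 15.68 p [0.6485 0.2595 0.0478] yaw x-axis 80.2 F [ 0.9 -0.2  2.1] g 0.144
tcp in warmer [0.0033 0.3492]
need units [-0.04 -0.03  0.04]
```

```bash
python3 -m jog '[[[0,0,0,-0.3,0],[0,0,0,-0.7,0],[0,0,0,-0.8,0],[0,0,0,-0.6,0]]]' 40; python3 -m jog '[[[0,-0.3,0.1,0,0],[0,-0.6,0.2,0,0],[0,-0.8,0.2,0,0],[0,-0.8,0.2,0,0],[0,-0.8,0.2,0,0],[0,-0.8,0.2,0,0],[0,-0.8,0.2,0,0],[0,-0.6,0.1,0,0],[0,-0.35,0,0,0],[0,0,0,0,0]]]'; python3 go.py 0.062 0.115 0.069
```

```text
time: 16.18
position: [0.6481, 0.2598, 0.1453]
tool_rot: [2.403, 2.023, 0.001]
ft_force: [0.3, -0.0, -1.8]
grip_width: 0.146
time: 17.42
position: [0.6627, 0.0175, 0.1424]
tool_rot: [-2.406, -2.02, 0.003]
ft_force: [-0.1, 0.1, -1.4]
grip_width: 0.149
t 17.43 p [0.6627 0.0175 0.1424] yaw x-axis 80.0 F [-0.1  0.1 -1.4] g 0.149
tcp in warmer [0.0589 0.1133]
need units [0.04 0.08 1.84]
```

```bash
python3 -m jog '[[[0,0.04,0.08,0.5,0],[0,0,0,0.6,0],[0,0,0,0.4,0],[0,0,0,0.15,0],[0,0,0,0.1,0],[0,0,0,0.05,0],[0,0,0,0.02,0],[0,0,0,0,0]]]'; python3 go.py 0.062 0.115 0.068
```

```text
time: 18.42
position: [0.667, 0.0203, 0.071]
tool_rot: [2.403, 2.022, 0.001]
ft_force: [0.2, 0.0, -1.4]
grip_width: 0.151
t 18.43 p [0.667  0.0203 0.071 ] yaw x-axis 80.2 F [ 0.2  0.  -1.4] g 0.151
tcp in warmer [0.0627 0.1167]
need units [-0.04 -0.02  0.07]
```

Still carrying its weight; lower in small steps to contact.

```bash
python3 -m jog '[[[0,0,0,0.05,0],[0,0,0,0.05,0],[0,0,0,0.03,0],[0,0,0,0,0]]]'; python3 go.py 0.062 0.115 0.068
```

```text
time: 18.92
position: [0.6672, 0.0202, 0.0675]
tool_rot: [2.403, 2.022, 0.0]
ft_force: [-3.3, -0.0, 9.3]
grip_width: 0.149
t 18.93 p [0.6672 0.0202 0.0675] yaw x-axis 80.1 F [-3.3 -0.   9.3] g 0.149
tcp in warmer [0.0629 0.1167]
need units [-0.04 -0.02 -0.01]
```

```bash
python3 -m jog '[[[0.35,0,0,-0.03,0],[0.35,0,0,0,0],[0.35,0,0,0,0],[0.35,0,0,-0.2,0],[0.35,0,0,-0.5,0],[0.4,0,0,-0.9,0],[0.5,0,0,-0.9,0],[0.5,0,0,-0.9,0],[0.5,0,0,-0.5,0],[0.5,0.3,-0.2,0,0]]]'; python3 -m jog '[[[0.5,0.75,-0.5,0,0],[0.5,0.85,-0.55,0,0],[0.5,0.85,-0.55,0,0],[0.5,0.85,-0.55,0,0],[0.5,0.85,-0.55,0,0],[0.5,0.85,-0.5,0,0],[0.5,0.6,-0.3,0,0],[0.5,0.2,-0.1,0,0],[0.5,0,0,0,0],[0.5,0,0,0,0]]]'; python3 go.py -0.093 0.363 0.048
python3 - <<'E'
from go import *
im,d,K,T=snap('wrist','w4.png'); P=cloud(d,K,T);z=P[...,2]
for c in ((.5534,.2887),):
    s=(np.hypot(P[...,0]-c[0],P[...,1]-c[1])<.05)&(z>.055)&(z<.07)&(d>.1); q=P[s]; print(s.sum(), q.mean(0).round(4),L(q.mean(0)).round(4))
w=L(P.reshape(-1,3)).reshape(P.shape[:2]+(2,))
s=(abs(w[...,0]-.062)<.03)&(abs(w[...,1]-.116)<.03)&(z>.05)&(z<.1); q=np.c_[w[s],z[s]]; print(len(q),q[q[:,2]<.065].mean(0) if len(q) else 0, q[q[:,2]>.075].mean(0) if len(q) else 0)
E
```

```text
time: 20.18
position: [0.6619, 0.0328, 0.2244]
tool_rot: [2.404, 2.018, 0.004]
ft_force: [0.5, -0.2, -0.5]
grip_width: 0.502
time: 21.42
position: [0.5593, 0.2849, 0.2219]
tool_rot: [2.405, 2.02, -0.002]
ft_force: [-0.3, 0.3, -0.0]
grip_width: 0.498
t 21.43 p [0.5593 0.2849 0.2219] yaw x-axis 80.0 F [-0.3  0.3 -0. ] g 0.498
tcp in warmer [-0.089   0.3589]
need units [ 0.11 -0.1   4.35]
194 [0.5557 0.2907 0.0631] [-0.0936  0.3639]
0 0 0
```

View pics/w4.png

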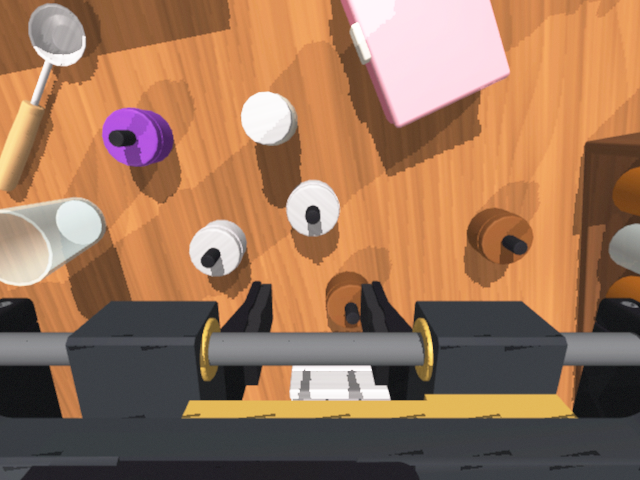

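```bash
python3 -m jog '[[[0.5,0.11,-0.1,0.6,0],[0.5,0,0,0.9,0],[0.5,0,0,0.9,0],[0.5,0,0,0.9,0],[0.5,0,0,0.6,0],[0.5,0,0,0.42,0],[0.5,0,0,0,0],[0,0,0,0,0],[0,0,0,0,0],[0,0,0,0,0]]]' 30; python3 -m jog '[[[0,0,0,0,0],[0,0,0,0,0]]]'; python3 go.py -0.093 0.363 0.048
```

```text
time: 22.72
position: [0.5559, 0.292, 0.0506]
tool_rot: [2.403, 2.023, 0.002]
ft_force: [0.5, -0.0, 0.3]
grip_width: 0.245
time: 22.98
position: [0.5561, 0.2918, 0.0502]
tool_rot: [2.403, 2.022, 0.002]
ft_force: [1.2, -0.1, 1.5]
grip_width: 0.15
t 22.98 p [0.5561 0.2918 0.0502] yaw x-axis 80.2 F [ 1.2 -0.1  1.5] g 0.15
tcp in warmer [-0.0934  0.365 ]
need units [-0.05  0.01  0.05]
```

```bash
python3 -m jog '[[[0,0,0,-0.3,0],[0,0,0,-0.7,0],[0,0,0,-0.8,0],[0,0,0,-0.6,0]]]' 40; python3 -m jog '[[[0,-0.3,0.1,0,0],[0,-0.6,0.25,0,0],[0,-0.8,0.3,0,0],[0,-0.8,0.35,0,0],[0,-0.8,0.35,0,0],[0,-0.8,0.35,0,0],[0,-0.8,0.35,0,0],[0,-0.7,0.2,0,0],[0,-0.45,0.1,0,0],[0,0,0,0,0]]]'; python3 go.py 0.002 0.116 0.070
```

```text
time: 23.48
position: [0.5551, 0.292, 0.1473]
tool_rot: [-2.403, -2.023, -0.0]
ft_force: [-0.7, 0.2, -2.3]
grip_width: 0.144
time: 24.72
position: [0.6061, 0.0349, 0.1447]
tool_rot: [-2.407, -2.019, 0.003]
ft_force: [0.5, 0.3, -2.4]
grip_width: 0.148
t 24.73 p [0.6061 0.0349 0.1447] yaw x-axis 80.0 F [ 0.5  0.3 -2.4] g 0.148
tcp in warmer [0.0002 0.1207]
need units [-0.11  0.05  1.87]
```

```bash
python3 -m jog '[[[0,-0.11,0.05,0.5,0],[0,0,0,0.6,0],[0,0,0,0.4,0],[0,0,0,0.15,0],[0,0,0,0.1,0],[0,0,0,0.07,0],[0,0,0,0.05,0],[0,0,0,0.03,0],[0,0,0,0,0]]]'; python3 go.py 0.002 0.116 0.070
```

```text
time: 25.85
position: [0.6083, 0.0325, 0.0701]
tool_rot: [2.403, 2.022, 0.001]
ft_force: [0.6, -0.5, -1.8]
grip_width: 0.147
t 25.85 p [0.6083 0.0325 0.0701] yaw x-axis 80.2 F [ 0.6 -0.5 -1.8] g 0.147
tcp in warmer [0.0028 0.1186]
need units [-0.07 -0.02  0.  ]
```

```bash
python3 -m jog '[[[0,0,0,0.04,0],[0,0,0,0.03,0],[0,0,0,0,0]]]'; python3 -m jog '[[[0.35,0,0,-0.02,0],[0.35,0,0,0,0],[0.35,0,0,0,0],[0.35,0,0,-0.2,0],[0.35,0,0,-0.5,0],[0.4,0,0,-0.9,0],[0.5,0,0,-0.9,0],[0.5,0,0,-0.9,0],[0.5,0,0,-0.5,0],[0.5,0.2,-0.2,0,0]]]'; python3 -m jog '[[[0.5,0.6,-0.55,0,0],[0.5,0.7,-0.65,0,0],[0.5,0.7,-0.65,0,0],[0.5,0.7,-0.65,0,0],[0.5,0.7,-0.65,0,0],[0.5,0.7,-0.65,0,0],[0.5,0.5,-0.55,0,0],[0.5,0.26,-0.32,0,0],[0.5,0,0,0,0],[0.5,0,0,0,0]]]'; python3 go.py -0.192 0.321 0.048
python3 - <<'E'
from go import *
im,d,K,T=snap('wrist','w5.png'); P=cloud(d,K,T);z=P[...,2]
c=(.4491,.2636)
s=(np.hypot(P[...,0]-c[0],P[...,1]-c[1])<.05)&(z>.055)&(z<.07)&(d>.1); q=P[s]; print(s.sum(), q.mean(0).round(4),L(q.mean(0)).round(4))
E
```

```text
time: 26.22
position: [0.6088, 0.0324, 0.0698]
tool_rot: [2.402, 2.021, 0.001]
ft_force: [-4.4, -1.2, 12.7]
grip_width: 0.146
time: 27.48
position: [0.6024, 0.0415, 0.2254]
tool_rot: [2.404, 2.019, 0.004]
ft_force: [0.1, -0.7, 0.1]
grip_width: 0.495
time: 28.72
position: [0.4513, 0.2638, 0.2233]
tool_rot: [2.405, 2.02, -0.001]
ft_force: [0.3, -1.0, -0.1]
grip_width: 0.502
t 28.73 p [0.4513 0.2638 0.2233] yaw x-axis 80.1 F [ 0.3 -1.  -0.1] g 0.502
tcp in warmer [-0.1917  0.3194]
need units [ 0.04 -0.01  4.38]
193 [0.4505 0.2658 0.063 ] [-0.1928  0.3212]
```

```bash
python3 -m jog '[[[0.5,0.02,-0.02,0.6,0],[0.5,0,0,0.9,0],[0.5,0,0,0.9,0],[0.5,0,0,0.9,0],[0.5,0,0,0.6,0],[0.5,0,0,0.45,0],[0.5,0,0,0,0],[0,0,0,0,0],[0,0,0,0,0],[0,0,0,0,0]]]' 30; python3 -m jog '[[[0,0,0,0,0],[0,0,0,0,0]]]'; python3 go.py -0.058 0.118 0.048
```

```text
time: 30.02
position: [0.4504, 0.2664, 0.0505]
tool_rot: [2.403, 2.022, 0.002]
ft_force: [-0.1, 0.3, -0.2]
grip_width: 0.241
time: 30.28
position: [0.4504, 0.2662, 0.0501]
tool_rot: [2.403, 2.022, 0.001]
ft_force: [-0.3, -0.1, 2.1]
grip_width: 0.148
t 30.27 p [0.4504 0.2662 0.0501] yaw x-axis 80.2 F [-0.3 -0.1  2.1] g 0.148
tcp in warmer [-0.1931  0.3216]
need units [-5.1   3.37  0.05]
```

```bash
python3 -m jog '[[[0,0,0,-0.3,0],[0,0,0,-0.7,0],[0,0,0,-0.8,0],[0,0,0,-0.6,0]]]' 40; python3 -m jog '[[[0,-0.2,0.15,0,0],[0,-0.5,0.35,0,0],[0,-0.65,0.45,0,0],[0,-0.65,0.45,0,0],[0,-0.65,0.45,0,0],[0,-0.65,0.45,0,0],[0,-0.65,0.45,0,0],[0,-0.65,0.4,0,0],[0,-0.5,0.2,0,0],[0,0,0,0,0]]]'; python3 go.py -0.058 0.117 0.070
```

```text
time: 30.78
position: [0.4498, 0.2665, 0.1474]
tool_rot: [2.403, 2.023, 0.001]
ft_force: [-0.3, -0.1, -1.7]
grip_width: 0.142
time: 32.02
position: [0.5465, 0.0393, 0.1441]
tool_rot: [-2.407, -2.017, 0.004]
ft_force: [-0.5, -0.2, -1.8]
grip_width: 0.14
t 32.02 p [0.5465 0.0393 0.1441] yaw x-axis 79.9 F [-0.5 -0.2 -1.8] g 0.14
tcp in warmer [-0.0593  0.1147]
need units [0.06 0.04 1.85]
```

```bash
python3 -m jog '[[[0,0.02,0.04,0.5,0],[0,0,0,0.6,0],[0,0,0,0.4,0],[0,0,0,0.15,0],[0,0,0,0.1,0],[0,0,0,0.07,0],[0,0,0,0.05,0],[0,0,0,0.05,0],[0,0,0,0,0]]]'; python3 -m jog '[[[0,0,0,0.03,0],[0,0,0,0.02,0]]]'; python3 go.py -0.058 0.117 0.070
```

```text
time: 33.15
position: [0.5497, 0.0427, 0.0698]
tool_rot: [2.403, 2.022, 0.002]
ft_force: [1.0, -1.1, 3.3]
grip_width: 0.142
time: 33.4
position: [0.55, 0.0426, 0.0696]
tool_rot: [2.402, 2.021, 0.001]
ft_force: [-5.0, -1.9, 18.9]
grip_width: 0.144
t 33.4 p [0.55   0.0426 0.0696] yaw x-axis 80.2 F [-5.  -1.9 18.9] g 0.144
tcp in warmer [-0.0564  0.1186]
need units [-0.04 -0.04 -0.01]
```

```bash
python3 -m jog '[[[0.35,0,0,-0.03,0],[0.35,0,0,0,0],[0.35,0,0,0,0],[0.35,0,0,-0.2,0],[0.35,0,0,-0.5,0],[0.4,0,0,-0.9,0],[0.5,0,0,-0.9,0],[0.5,0,0,-0.9,0],[0.5,0,0,-0.5,0],[0.6,-0.2,0.1,0,0]]]'; python3 -m jog '[[[0.6,-0.6,0.2,0,0],[0.6,-0.8,0.3,0,0],[0.6,-0.8,0.3,0,0],[0.6,-0.8,0.3,0,0],[0.6,-0.8,0.2,0,0],[0.6,-0.5,0.1,0,0],[0.6,-0.2,0,0,0],[0.6,0,0,0,0],[0.6,0,0,0,0]]]'; python3 go.py 0.003 -0.073 0.115
python3 - <<'E'
from go import *
im,d,K,T=snap('wrist','w6.png'); P=cloud(d,K,T);z=P[...,2]; w=L(P)
for x in(-.057,.003,.063):
    s=(abs(w[...,0]-x)<.025)&(abs(w[...,1]-.117)<.04)&(z>.077)&(z<.095)&(d>.1)
    l=(abs(w[...,0]-x)<.032)&(abs(w[...,1]-.117)<.04)&(z>.057)&(z<.064)&(d>.1)
    print(w[s].mean(0).round(4),s.sum(),z[s].max().round(4),'lid',w[l].mean(0).round(4),z[l].mean().round(4),z[l].std().round(4))
s=(abs(w[...,0])<.015)&(z>.11)&(z<.16)&(w[...,1]<.0)&(w[...,1]>-.13)&(d>.1); q=np.c_[w[s],z[s]]; print('pawl',len(q),q.min(0).round(3),q.max(0).round(3))
E
```

```text
time: 34.65
position: [0.5527, 0.0352, 0.2272]
tool_rot: [2.399, 2.023, 0.006]
ft_force: [0.5, -0.7, -1.0]
grip_width: 0.552
time: 35.78
position: [0.576, -0.151, 0.2244]
tool_rot: [-2.401, -2.025, -0.001]
ft_force: [-0.2, 0.4, 0.7]
grip_width: 0.602
t 35.77 p [ 0.576  -0.151   0.2244] yaw x-axis 80.3 F [-0.2  0.4  0.7] g 0.602
tcp in warmer [ 0.0026 -0.0676]
need units [-0.14  0.01  2.73]<stdin>:6: RuntimeWarning: Mean of empty slice.
  ret = um.true_divide(
Traceback (most recent call last):
ValueError: zero-size array to reduction operation maximum which has no identity
```

View pics/w6.png

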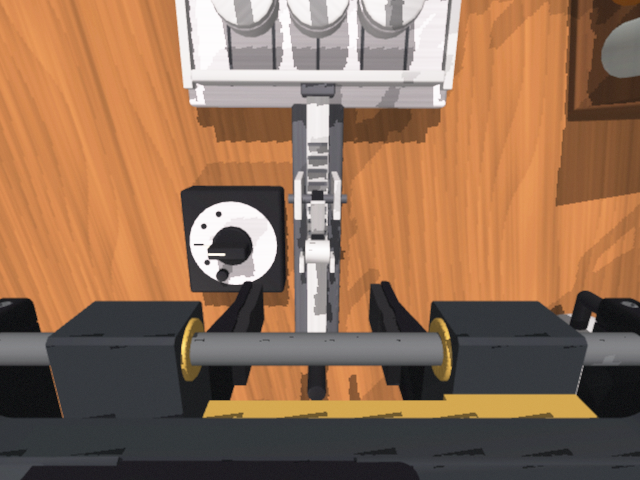

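```bash
cat > chk.py <<'E'
from go import *
im,d,K,T=snap('top'); P=cloud(d,K,T);z=P[...,2]; w=L(P)
n,lab,stt,cen=cv2.connectedComponentsWithStats(((abs(w[...,0])<.11)&(w[...,1]>.06)&(w[...,1]<.15)&(z>.073)&(z<.092)).astype(np.uint8))
for i in range(1,n):
    if stt[i,4]>6: print('knob',w[lab==i].mean(0).round(4),z[lab==i].max().round(4),stt[i,4])
def rep(n,s):
    q=np.c_[w[s],z[s]]; print(n,len(q),*(np.percentile(q,[3,97],axis=0).round(4) if len(q) else ''))
rep('jaw',(abs(w[...,0])<.1)&(abs(w[...,0])>.03)&(w[...,1]>0)&(w[...,1]<.13)&(z>.045)&(z<.055))
rep('pawl',(abs(w[...,0])<.008)&(z>.1)&(z<.16)&(w[...,1]<.06)&(w[...,1]>-.13))
rep('pawllow',(abs(w[...,0])<.008)&(z>.075)&(z<.1)&(w[...,1]<.04)&(w[...,1]>-.025))
rep('dial',(w[...,0]<-.04)&(w[...,0]>-.13)&(w[...,1]>-.15)&(w[...,1]<-.05)&(z>.06)&(z<.07))
cv2.imwrite('pics/topchk.png',cv2.resize(im[150:295,255:445],None,fx=4,fy=4,interpolation=cv2.INTER_CUBIC)[:,:,::-1])
E
python3 chk.py
```

```text
knob [0.0595 0.1152] 0.0861 29
knob [-0.0003  0.1158] 0.0855 28
knob [-0.0594  0.1164] 0.0885 27
jaw 281 [-0.0948  0.0514  0.0462] [0.0944 0.1231 0.0546]
pawl 0
pawllow 0
dial 0
```

```bash
python3 -m jog '[[[0.6,-0.14,0.02,0.5,0],[0.6,0,0,0.8,0],[0.6,0,0,0.8,0],[0.6,0,0,0.68,0],[0.6,0,0,0,0],[0.1,0,0,0,0],[0.1,0,0,0,0],[0.1,0,0,0,0],[0.1,0,0,0,0],[0.1,0,0,0,0]]]' 12; python3 go.py 0.003 -0.073 0.113
```

```text
time: 37.12
position: [0.5756, -0.1584, 0.1134]
tool_rot: [2.403, 2.023, -0.0]
ft_force: [-1.1, -0.6, 3.0]
grip_width: 0.206
t 37.12 p [ 0.5756 -0.1584  0.1134] yaw x-axis 80.2 F [-1.1 -0.6  3. ] g 0.206
tcp in warmer [ 0.0035 -0.075 ]
need units [ 0.05 -0.01  0.01]
```

```bash
python3 -m jog '[[[0.1,0.13,0,-0.07,0],[0.1,0.285,0,-0.095,0],[0.1,0.295,0,-0.04,0],[0.1,0.3,0,0.02,0],[0.1,0.29,0,0.08,0],[0.1,0.27,0,0.135,0]]]'; python3 -m jog '[[[0.1,0.235,0,0.19,0],[0.1,0.19,0,0.23,0],[0.1,0.145,0,0.26,0],[0.1,0.09,0,0.29,0],[0.1,0.01,0,0.12,0],[0.1,0,0,0,0]]]'; python3 go.py 0.003 0.017 0.061
```

```text
time: 37.88
position: [0.5867, -0.0951, 0.1116]
tool_rot: [2.403, 2.024, 0.001]
ft_force: [-0.9, -1.9, 0.2]
grip_width: 0.208
time: 38.62
position: [0.5911, -0.0694, 0.0677]
tool_rot: [-2.403, -2.023, -0.001]
ft_force: [1.2, 2.2, -1.9]
grip_width: 0.205
t 38.62 p [ 0.5911 -0.0694  0.0677] yaw x-axis 80.2 F [ 1.2  2.2 -1.9] g 0.205
tcp in warmer [0.0034 0.0154]
need units [ 0.04 -0.01  0.17]
```

```bash
python3 -m jog '[[[0.6,0,0,0,0],[0.6,0,0,0,0],[0.6,0,0,0,0],[0.6,0,0,0,0],[0.6,0,0,-0.4,0],[0.6,0,0,-0.9,0],[0.6,0,0,-0.9,0],[0.6,0,0,-0.9,0],[0.6,0,0,-0.5,0]]]'; python3 -m jog '[[[0.6,-0.5,0,0,0],[0.6,-0.9,0,0,0],[0.6,-0.9,0,0,0],[0.6,-0.9,0,0,0],[0.6,-0.9,0,0,0],[0.6,-0.9,0,0,0],[0.6,-0.7,0,0,0],[0.6,-0.3,0,0,0],[0.6,0,0,0,0]]]'; python3 go.py 0.0035 -0.225 0.077; python3 chk.py
```

```text
time: 39.75
position: [0.592, -0.0698, 0.2154]
tool_rot: [2.401, 2.021, 0.004]
ft_force: [-0.4, -0.9, 1.0]
grip_width: 0.599
time: 40.88
position: [0.5489, -0.3074, 0.2109]
tool_rot: [-2.404, -2.019, 0.001]
ft_force: [-0.5, -0.3, 0.3]
grip_width: 0.603
t 40.88 p [ 0.5489 -0.3074  0.2109] yaw x-axis 80.1 F [-0.5 -0.3  0.3] g 0.603
tcp in warmer [ 0.0029 -0.2264]
need units [0.03 0.02 3.35]
knob [0.0597 0.1154] 0.0854 29
knob [-0.0005  0.1161] 0.0878 27
knob [-0.0591  0.1166] 0.086 27
jaw 286 [-0.0945  0.0512  0.0461] [0.0937 0.1235 0.0546]
pawl 0
pawllow 116 [-0.0074 -0.0234  0.0766] [0.0067 0.0231 0.0905]
dial 70 [-0.1013 -0.1042  0.0608] [-0.0679 -0.0931  0.069 ]
```

```bash
python3 -m jog '[[[0.6,0.03,0.02,0.6,0],[0.6,0,0,0.9,0],[0.6,0,0,0.9,0],[0.6,0,0,0.9,0],[0.6,0,0,0.05,0],[0.1,0,0,0,0],[0.1,0,0,0,0],[0.1,0,0,0,0],[0.1,0,0,0,0],[0.1,0,0,0,0]]]' 40; python3 -m jog '[[[0.1,0.1,0,0,0],[0.1,0.15,0,0,0],[0.1,0.15,0,0,0],[0.1,0.15,0,0,0],[0.1,0.15,0,0,0],[0.1,0.12,0,0,0],[0.1,0,0,0,0]]]'; python3 go.py 0.0035 -0.1817 0.077
```

```text
time: 42.18
position: [0.5499, -0.3055, 0.0787]
tool_rot: [-2.403, -2.022, 0.003]
ft_force: [-3.4, 0.3, 5.9]
grip_width: 0.195
time: 43.05
position: [0.5552, -0.2755, 0.0788]
tool_rot: [2.404, 2.02, -0.006]
ft_force: [-4.3, -2.9, 4.7]
grip_width: 0.193
t 43.05 p [ 0.5552 -0.2755  0.0788] yaw x-axis 80.1 F [-4.3 -2.9  4.7] g 0.193
tcp in warmer [ 0.0036 -0.1939]
need units [ 0.3  -0.    0.04]
```

```bash
python3 -m jog '[[[0.1,0.1,0,0,0],[0.1,0.1,0,0,0],[0.1,0.05,0,0,0],[0.1,0,0,0,0]]]'; python3 -m jog '[[[0.1,0.05,0,0,0],[0.1,0,0,0,0]]]';python3 -m jog '[[[0.1,0.04,0,0,0],[0.1,0,0,0,0]]]'; python3 go.py 0.0035 -0.1817 0.077
```

```text
time: 43.55
position: [0.5565, -0.268, 0.0788]
tool_rot: [2.404, 2.017, -0.008]
ft_force: [-4.1, -6.0, 4.4]
grip_width: 0.193
time: 43.8
position: [0.5568, -0.2661, 0.0788]
tool_rot: [2.405, 2.017, -0.008]
ft_force: [-4.3, -5.4, 3.5]
grip_width: 0.196
time: 44.05
position: [0.5571, -0.2645, 0.0788]
tool_rot: [2.404, 2.017, -0.008]
ft_force: [-4.7, -6.1, 3.9]
grip_width: 0.197
t 44.05 p [ 0.5571 -0.2645  0.0788] yaw x-axis 80.0 F [-4.7 -6.1  3.9] g 0.197
tcp in warmer [ 0.0036 -0.1827]
need units [ 0.03 -0.    0.05]
```

```bash
python3 -m jog '[[[0.1,0.04,0,0,0],[0.1,0,0,0,0]]]';python3 -m jog '[[[0.1,0.04,0,0,0],[0.1,0,0,0,0]]]'; python3 go.py 0.0035 -0.1817 0.077; python3 chk.py
```

```text
time: 44.3
position: [0.5574, -0.2631, 0.0788]
tool_rot: [2.404, 2.017, -0.008]
ft_force: [-5.3, -6.1, 4.2]
grip_width: 0.198
time: 44.55
position: [0.5573, -0.2631, 0.0788]
tool_rot: [2.404, 2.015, -0.01]
ft_force: [-4.7, -8.9, 3.5]
grip_width: 0.195
t 44.55 p [ 0.5573 -0.2631  0.0788] yaw x-axis 79.9 F [-4.7 -8.9  3.5] g 0.195
tcp in warmer [ 0.0035 -0.1813]
need units [-0.01 -0.    0.04]
knob [0.0596 0.1298] 0.0847 25
knob [0.     0.1298] 0.0863 28
knob [-0.0595  0.1292] 0.0863 27
jaw 265 [-0.0949  0.0941  0.0462] [0.0942 0.1254 0.0546]
pawl 0
pawllow 114 [-0.0073 -0.0234  0.0771] [0.0066 0.0234 0.0919]
dial 69 [-0.1008 -0.1043  0.0613] [-0.0674 -0.0933  0.0683]
```

```bash
python3 -m jog '[[[0.5,0,0,0,0],[0.5,0,0,0,0],[0.5,0,0,0,0],[0.5,0,0,0,0],[0.5,0,0,-0.5,0],[0.5,0,0,-0.9,0],[0.5,0,0,-0.9,0],[0.5,0,0,-0.8,0],[0.4,0.3,-0.35,0,0],[0.4,0.6,-0.6,0,0]]]'; python3 -m jog '[[[0.4,0.6,-0.6,0,0],[0.4,0.4,-0.4,0,0],[0.4,0.1,-0.2,0,0],[0.4,0,0,0,1],[0.4,0,0,0,1],[0.4,0,0,0,1],[0.4,0,0,0,1],[0.4,0,0,0,1],[0.4,0,0,0,1],[0.4,0,0,0,1]]]'; python3 -m jog '[[[0.4,0,0,0,1],[0.4,0,0,0,1],[0.4,0,0,0,1],[0.4,0,0,0,1],[0.4,0,0,0,1],[0.4,0,0,0,1],[0.4,0,0,0,1],[0.4,0,0,0,1],[0.4,0,0,0,1],[0.4,0,0,0,1]]]'; python3 -m jog '[[[0.4,0,0,0,1],[0.4,0,0,0,0],[0.4,0,0,0,0]]]';python3 go.py -0.083 -0.0988 0.047; python3 chk.py; python3 -c "
from h import *; print(np.round(get_state()['joint_positions'],2)); snap('wrist','w7.png')"
```

```text
time: 45.85
position: [0.5287, -0.2151, 0.2041]
tool_rot: [2.403, 2.02, 0.002]
ft_force: [-0.1, -0.1, -0.2]
grip_width: 0.415
time: 47.1
position: [0.4888, -0.1639, 0.2029]
tool_rot: [2.902, 1.201, 0.001]
ft_force: [0.0, 0.9, -1.1]
grip_width: 0.402
time: 48.35
position: [0.4888, -0.164, 0.2029]
tool_rot: [3.138, -0.138, 0.002]
ft_force: [1.6, 0.5, 0.1]
grip_width: 0.399
time: 48.72
position: [0.4886, -0.1635, 0.2025]
tool_rot: [3.13, -0.268, 0.001]
ft_force: [1.0, 0.3, 0.5]
grip_width: 0.403
t 48.73 p [ 0.4886 -0.1635  0.2025] yaw x-axis -9.8 F [1.  0.3 0.5] g 0.403
tcp in warmer [-0.0814 -0.095 ]
need units [-0.04  0.09  3.89]
knob [0.059  0.1294] 0.0865 29
knob [0.0002 0.1291] 0.0867 29
knob [-0.0597  0.1293] 0.0875 26
jaw 269 [-0.0959  0.0943  0.0463] [0.0941 0.1215 0.0545]
pawl 0
pawllow 47 [-0.0075  0.009   0.078 ] [0.0068 0.024  0.0947]
dial 0
[ 0.8   0.07 -0.55  1.79  0.04  1.28 -1.5 ]
```

View pics/w7.png

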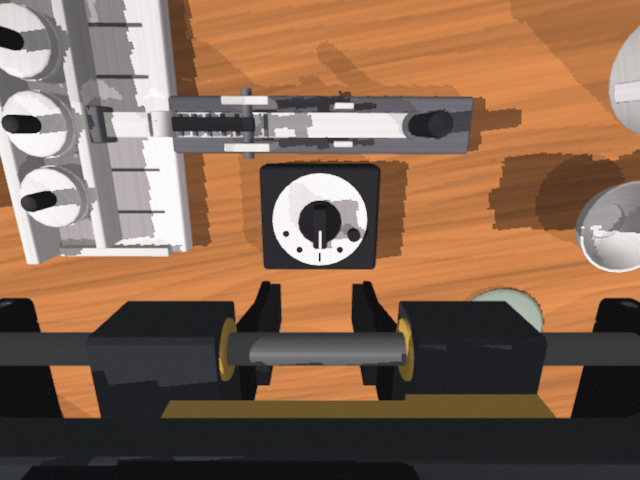

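Run:
```python
from go import *
im,d,K,T=snap('wrist'); P=cloud(d,K,T);z=P[...,2]; w=L(P)
def rep(n,s):
    q=np.c_[w[s],z[s]]; print(n,len(q),*(np.percentile(q,[3,50,97],axis=0).round(4) if len(q) else ''))
ok=d>.1
rep('pawlknob',ok&(abs(w[...,0]-.003)<.007)&(z>.07)&(z<.1)&(w[...,1]<.04)&(w[...,1]>0.01))
for y in(-.02,-.01,0,.012,.017,.022): rep(y,ok&(abs(w[...,0]-.003)<.004)&(z>.06)&(z<.1)&(abs(w[...,1]-y)<.0025))
rep('jaw',ok&(abs(w[...,0])<.1)&(abs(w[...,0])>.03)&(w[...,1]>0.07)&(w[...,1]<.12)&(z>.046)&(z<.054))
rep('plate',ok&(abs(w[...,0])<.1)&(w[...,1]>.145)&(w[...,1]<.18)&(z>.05)&(z<.057))
rep('dial',ok&(w[...,0]<-.04)&(w[...,0]>-.13)&(w[...,1]>-.15)&(w[...,1]<-.05)&(z>.06)&(z<.07))
```

```text
pawlknob 360 [-0.0036  0.0102  0.0885] [0.0032 0.0153 0.0912] [0.0095 0.0227 0.0929]
-0.02 78 [-0.0007 -0.0223  0.0845] [ 0.0028 -0.0201  0.0859] [ 0.0063 -0.0176  0.0871]
-0.01 77 [-0.0007 -0.0124  0.0852] [ 0.0027 -0.0101  0.0868] [ 0.0062 -0.0076  0.0879]
0 79 [-0.0008 -0.0023  0.0866] [0.0027 0.0001 0.0877] [0.0061 0.0023 0.0892]
0.012 103 [-0.0008  0.0096  0.0889] [0.0026 0.0121 0.0909] [0.0066 0.0144 0.0925]
0.017 78 [-0.0009  0.0147  0.0905] [0.0032 0.0171 0.0918] [0.0066 0.0193 0.0932]
0.022 41 [-0.0009  0.0195  0.0883] [0.0032 0.0212 0.09  ] [0.0066 0.0231 0.0918]
jaw 3176 [-0.0936  0.0936  0.0467] [0.0382 0.0985 0.0512] [0.0864 0.1146 0.0532]
plate 1764 [-0.0969  0.1553  0.0507] [-0.0417  0.1599  0.0543] [0.021  0.1666 0.0558]
dial 567 [-0.0995 -0.1048  0.0635] [-0.0824 -0.0989  0.0657] [-0.0661 -0.0937  0.0669]
```

```bash
python3 -m jog '[[[0.4,-0.04,0.09,0.6,0],[0.4,0,0,0.9,0],[0.4,0,0,0.9,0],[0.4,0,0,0.8,0],[0.4,0,0,0.5,0],[0.4,0,0,0.15,0],[0.4,0,0,0,0],[0,0,0,0,0],[0,0,0,0,0],[0,0,0,0,0]]]' 25; python3 -m jog '[[[0,0,0,0,0],[0,0,0,0,0]]]'; python3 go.py -0.083 -0.0988 0.047
```

```text
time: 50.12
position: [0.4865, -0.1666, 0.0487]
tool_rot: [3.129, -0.269, 0.001]
ft_force: [-0.7, 0.1, 0.3]
grip_width: 0.143
time: 50.38
position: [0.4866, -0.1662, 0.0487]
tool_rot: [3.13, -0.269, 0.001]
ft_force: [-0.6, 0.9, 4.4]
grip_width: 0.131
t 50.38 p [ 0.4866 -0.1662  0.0487] yaw x-axis -9.8 F [-0.6  0.9  4.4] g 0.131
tcp in warmer [-0.0828 -0.0981]
need units [-0.    0.02  0.04]
```

```bash
python3 -m jog '[[[0,0,0,0,-0.5],[0,0,0,0,-1],[0,0,0,0,-1],[0,0,0,0,-1],[0,0,0,0,-1],[0,0,0,0,-1],[0,0,0,0,-1],[0,0,0,0,-1]]]'; python3 go.py; python3 -m jog '[[[0,0,0,0,-1],[0,0,0,0,-1],[0,0,0,0,-1],[0,0,0,0,-1],[0,0,0,0,-1],[0,0,0,0,-1],[0,0,0,0,-0.25],[0,0,0,0,0]]]'; python3 go.py
```

```text
time: 51.38
position: [0.4867, -0.1671, 0.0487]
tool_rot: [3.048, 0.754, 0.001]
ft_force: [0.5, -0.1, 4.1]
grip_width: 0.137
t 51.38 p [ 0.4867 -0.1671  0.0487] yaw x-axis 27.8 F [ 0.5 -0.1  4.1] g 0.137
tcp in warmer [-0.0826 -0.0989]
time: 52.38
position: [0.4872, -0.1676, 0.0487]
tool_rot: [2.734, 1.542, 0.002]
ft_force: [2.7, -2.7, 1.7]
grip_width: 0.132
t 52.38 p [ 0.4872 -0.1676  0.0487] yaw x-axis 58.8 F [ 2.7 -2.7  1.7] g 0.132
tcp in warmer [-0.082  -0.0993]
```

Turned 68.6°. Release, rise, and look.

```bash
python3 -m jog '[[[0.4,0,0,0,0],[0.4,0,0,0,0],[0.4,0,0,0,0],[0.4,0,0,0,0],[0.4,0,0,-0.5,0],[0.4,0,0,-0.9,0],[0.4,0,0,-0.9,0],[0.4,0,0,-0.9,0],[0.4,0,0,-0.8,0],[0.4,0,0,0,0]]]'; python3 -m jog '[[[0.4,-0.8,0,0,0],[0.4,-1,0,0,0],[0.4,-1,0,0,0],[0.4,-1,0,0,0],[0.4,-0.5,0,0,0],[0.4,0,0,0,0],[0.4,0,0,0,0]]]'; python3 go.py; python3 chk.py; python3 -c "
from go import *
im,d,K,T=snap('wrist','w8.png')
P=cloud(d,K,T);z=P[...,2]; w=L(P)
s=(d>.1)&(w[...,0]<-.04)&(w[...,0]>-.13)&(w[...,1]>-.15)&(w[...,1]<-.05)&(z>.06)&(z<.07); q=w[s]; print(len(q),q.mean(0)); e=np.linalg.eigh(np.cov(q.T))[1][:,1]; print('bar axis deg vs -x',np.degrees(np.arctan2(-e[1],-e[0])))
for y in(-.02,0): 
  s=(d>.1)&(abs(w[...,0]-.003)<.004)&(z>.06)&(z<.1)&(abs(w[...,1]-y)<.0025); print(y,np.median(z[s]) if s.any() else None)"
```

```text
time: 53.62
position: [0.4877, -0.1666, 0.2107]
tool_rot: [2.732, 1.543, 0.004]
ft_force: [-0.5, 0.5, -0.4]
grip_width: 0.403
time: 54.5
position: [0.3979, -0.3122, 0.2075]
tool_rot: [-2.733, -1.546, -0.0]
ft_force: [-1.2, 0.2, 0.2]
grip_width: 0.399
t 54.5 p [ 0.3979 -0.3122  0.2075] yaw x-axis 59.0 F [-1.2  0.2  0.2] g 0.399
tcp in warmer [-0.145  -0.2572]
knob [0.0596 0.1296] 0.0846 27
knob [0.0003 0.1298] 0.0844 28
knob [-0.0597  0.1292] 0.0872 27
jaw 264 [-0.0949  0.0942  0.0465] [0.0927 0.1236 0.0547]
pawl 0
pawllow 116 [-0.0073 -0.0228  0.077 ] [0.0065 0.0233 0.0923]
dial 70 [-0.0938 -0.1138  0.061 ] [-0.0757 -0.0834  0.0687]
487 [-0.08629319 -0.10745865]
bar axis deg vs -x -111.25535435172769
-0.02 None
0 None
```

View pics/w8.png

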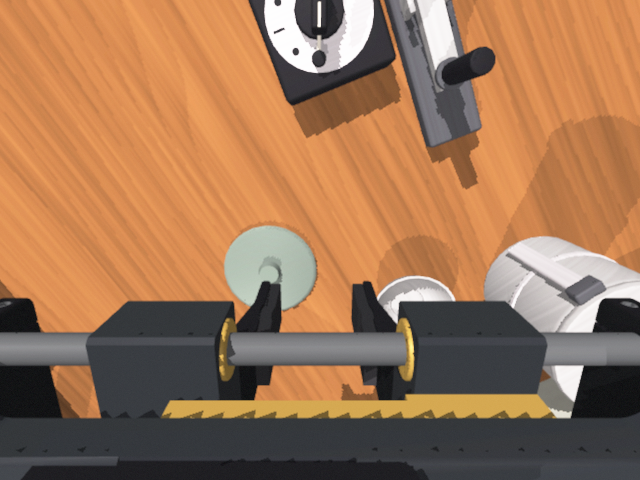

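View pics/topchk.png

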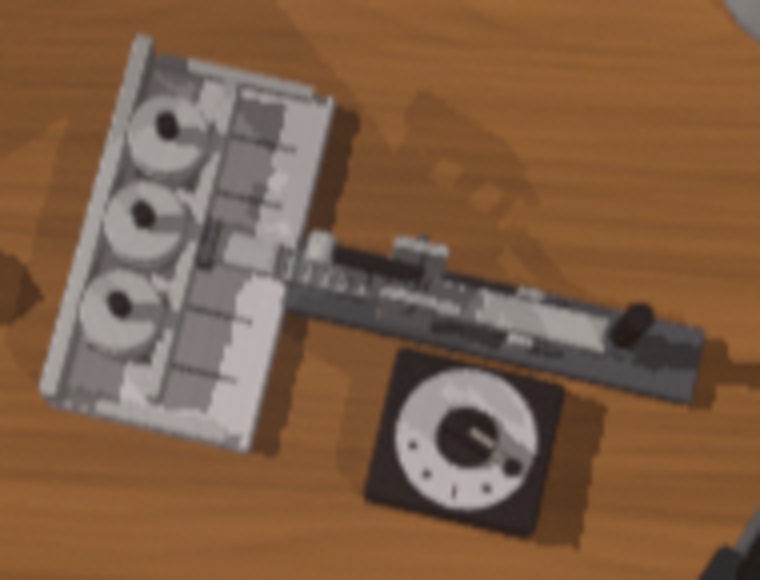

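```bash
python3 -m jog '[[[0.4,0,0,0,0],[0.4,0,0,0,0]]]'; python3 tins.py | grep lid; python3 -c "
from bench import job; print(job.close_job())"
```

```text
time: 54.85
position: [0.3977, -0.3133, 0.2082]
tool_rot: [2.735, 1.546, -0.0]
ft_force: [0.1, 0.1, -0.1]
grip_width: 0.404
lid world [0.739 0.227] r 26.3 knob [0.7379 0.2265] warmer [0.097  0.3321] rgb [99. 60. 32.]
lid world [0.575 0.181] r 26.3 knob [0.5746 0.1805] warmer [-0.0559  0.2586] rgb [99. 61. 33.]
lid world [0.402 0.385] r 26.1 knob [0.4018 0.3849] warmer [-0.2614  0.4301] rgb [ 99.  51. 111.]
the job is handed in; nothing more can be done
None
```

The lunch warmer is loaded and the job is handed in, at about 55 s on the robot's clock; no verdict was reported. I flipped the pawl back, drew the bar out to its stop (gap about 95 mm) and stood all three knobbed steel tins in a row on the bed. Then I flipped the pawl down, pushed the bar in until the tins were held, and turned the selector +1.2 rad to the stud.

What the last checks showed:
- **Tins:** they are about 60 mm apart, at most 60 mm from the bed's middle, with their centres about 25.5 mm from the end plate. A tin touching the plate would read 26 mm.
- **Jaw:** the gap to the end plate is about 52 mm, and the bar stopped moving under a push of about 9 N.
- **Selector:** in the pictures the pointer lies on the stud.
- **Other objects:** the brown and purple tins have not moved. No steel tin is left on the table. I did not measure the other bystanders again, but the arm met nothing on the way.

One thing is not ideal: the pawl is resting on top of a tooth, at about 0.09 rad, and not fully down between two teeth. That is inside the 0.13 rad limit, so I left it.

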